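# Make up the casting kit for a plaster mould

## Task

Make up the casting kit in the plywood carry tray: lay the red-handled needle tool flat and lengthwise in the green bin, lay the wooden wedge on its flat underside in the yellow bin, and stand the two white plaster plugs upright in the blue bin, one in each pocket. Leave the look-alikes that are not part of the kit (the red pencil, the flat white round tin and the flat kidney-shaped wooden rib) where they lie on the bench.

Things in the scene. Friction and masses are not known exactly. Their poses are not given: they have to be found in the camera images.
- needle_tool: needle tool: a pin in a red wooden handle, 155 mm long (along its y), 14 mm across, lying on the bench, 0.02 kg; pinch it across its x at mid-length. Origin: middle of its length, on its underside as it lies at the start; z up.
- wedge: beech mould wedge, 95 mm long (along its y), 34 mm wide (along its x), 22 mm high at the thick end, which points to its +y (4 mm at the thin end), lying on its flat underside, 0.035 kg. Origin: centre of its underside; z up.
- plug_a: white plaster pouring plug, slightly tapered, 43 mm in diameter at the foot and 38 mm high, standing on its wide foot, 0.045 kg. Origin: centre of its underside; z up.
- plug_b: white plaster pouring plug, straight, 38 mm in diameter and 38 mm high, standing, 0.045 kg. Origin: centre of its underside; z up.
- green_bin: shallow green plastic bin, fixed in the fixed plywood tray. Outside 206 (x) x 90 (y) x 13 mm, inside 200 x 84, walls and floor 3 thick. Origin: centre of its underside, 8 mm above the bench, so its inner floor is at 11 mm. The tray (226 x 300 mm, rims 21 mm above the bench) holds the three bins side by side, 94 mm apart, in any order.
- yellow_bin: shallow yellow plastic bin, fixed in the fixed plywood tray. Outside 206 (x) x 90 (y) x 13 mm, inside 200 x 84, walls and floor 3 thick. Origin: centre of its underside, 8 mm above the bench, so its inner floor is at 11 mm. Place of the wedge, lengthwise.
- blue_bin: shallow blue plastic bin, fixed in the fixed plywood tray. Outside 206 (x) x 90 (y) x 13 mm, inside 200 x 84, walls and floor 3 thick. Origin: centre of its underside, 8 mm above the bench, so its inner floor is at 11 mm. A 3 mm rib across it at x = 0, as high as the walls, makes two pockets with centres at x = +50 and -50 mm; either plug may go in either.
- pencil: look-alike, not part of the kit: red pencil, 142 x 7 mm (long along its y), lying on the bench, much thinner than the needle tool. Origin: middle of its length, on its underside.
- tin: look-alike, not part of the kit: flat white round lidded tin, 70 mm in diameter, 28 mm high, wider and lower than the plugs. Origin: centre of its underside.
- wood_rib: look-alike, not part of the kit: flat kidney-shaped brown wooden rib, 114 mm (along its y) x 58 mm, 7 mm thick. Origin: centre of its underside.
Mind the look-alikes: they are no part of the job. Of the things that look like the wedge, take the one that is nearest to the robot's base at the start.

How it is judged:
At the end, for the whole second after the job is handed in: The needle tool lies level, lengthwise in the green bin, the wedge on its flat underside in the yellow bin; the plugs stand upright (to 0.12 rad) on the blue bin's floor, one each side of its rib; all at rest. Pencil, tin and rib lie within 30 mm of their start (x of needle_tool in the frame of green_bin between -0.03 and 0.03 m and y of needle_tool in the frame of green_bin between -0.038 and 0.038 m and z of needle_tool in the frame of green_bin between -0.002 and 0.022 m and angle between needle_tool's own y axis and vertical between 1.51 and 1.63 rad and angle between the y axis of needle_tool and the x axis of green_bin, either way round below 0.5 rad and x of wedge in the frame of yellow_bin between -0.056 and 0.056 m and y of wedge in the frame of yellow_bin between -0.032 and 0.032 m and z of wedge in the frame of yellow_bin between -0.002 and 0.008 m and angle between each of wedge, plug_a, plug_b's own z axis and vertical below 0.12 rad and y of plug_a in the frame of blue_bin between -0.032 and 0.032 m and z of plug_a in the frame of blue_bin between -0.002 and 0.008 m and y of plug_b in the frame of blue_bin between -0.032 and 0.032 m and z of plug_b in the frame of blue_bin between -0.002 and 0.008 m and ((x of plug_a in the frame of blue_bin between 0.015 and 0.088 m and x of plug_b in the frame of blue_bin between -0.088 and -0.015 m) or (x of plug_b in the frame of blue_bin between 0.015 and 0.088 m and x of plug_a in the frame of blue_bin between -0.088 and -0.015 m)) and linear speed of each of needle_tool, wedge, plug_a, plug_b below 0.02 m/s and distance of each of pencil, tin, wood_rib from where it was at the start of the episode below 0.03 m); the robot touches nothing.
It fails at once if the pencil is moved by more than 30 mm (distance of pencil from where it was at the start of the episode above 0.03 m).
It fails at once if the tin is moved by more than 30 mm (distance of tin from where it was at the start of the episode above 0.03 m).
It fails at once if the wooden rib is moved by more than 30 mm (distance of wood_rib from where it was at the start of the episode above 0.03 m).
It also fails if it takes over 106 s, if anything falls off the work surface, if the arm or the gripper's body presses on something with over 40 N, if the wrist force passes 120 N, or if a joint passes its speed limit or range.

## Robot

A 6-joint arm with a two-finger parallel gripper is mounted at the origin on the work surface; the furniture and walls round the work are solid. World frame = base frame: x ahead of the robot, y to its left, z up, the work surface at z = 0. Lengths are in m, angles in rad, forces in N, time in s.
With the tool pointing down it reaches from about 0.3 to 0.875 m from the base axis. Payload 6.4 kg.
Tool frame: the origin (TCP) lies between the finger pads; the fingertips stand 25 mm ahead of it and the grasp point (between the pads) lies 6 mm ahead of it; y points along the fingers, x is the direction in which the jaws open and shut, and the axes are right-handed (so a half turn about y gives the same grasp; the last joint's range is limited). The gripper opens to 85 mm and grips with 20 to 120 N. Pads are 22 mm wide; open, the fingers measure 114 mm over their backs; the gripper's body (76 mm by 85 mm) begins 54 mm behind the grasp point. The pads swing forward as they close: fully open they stand 13 mm farther back than shut.
Start: joints at [1.078, 0.181, 1.607, -0, 1.354, -0.206], TCP at [0.163, 0.552, 0.256] pointing down, gripper open.
Joint ranges: [-2.99, 2.99], [-0.89, 2.07], [0.3, 2.58], [-1.14, 4.28], [0, 2.63], [-3.12, 3.12]. Speed limits (rad/s): [2.57, 2.57, 3.01, 3.14, 3.14, 3.14].

## Interface

Orientations are given as a unit quaternion [w, x, y, z].
In Python, from bench import ctrl, vision, ticket, find_in, regions_of, pinpoint gives the robot as it stands.
- The arm moves only by the tool apply_moves, never from a script. Its argument "increments" is a list of rows, each an object of numbers: "x", "y", "z": the shift along the tool's x, y, z in cm; "ax", "ay", "az": the turn, a rotation vector about the tool's x, y, z in rad; "grip": the closure, from 0 (fully open) to 1 (shut). A call has 1 to 12 rows; each row is the pose to reach, as a shift and turn from the pose measured when the call began, along the tool's axes at that moment; what a row does not reach only later rows make up. A row lasts 1/8 s, in which the tool goes at most 62.5 mm and 10.7 degrees, less where a joint would pass 70% of its speed; a pose out of reach is approached as far as the arm can. A call with a gripper value outside its range is refused whole. The fingers move at their own pace and stop on an object; the grip force is fixed at half the most. Time passes only in rows, so rows that repeat a pose let the fingers close. It gives the time, the measured TCP pose, the force and the opening at its end, in the units of the state.
- ctrl.get_obs(): the state, without advancing time (a new reading comes with each control period).
- vision.camera(name): name is "scene" or "top" or "wrist"; returns the picture (420x560x3 uint8, red, green, blue); there is no depth.
- vision.camera_params(name): a dict with "intrinsics" (3x3 intrinsics, pixels), "k1" (the pictures are not rectified: a ray, as slopes to the right and down, at radius r is drawn at 1 + k1 r^2 times it, then the intrinsics apply), "R" (3x3) and "t" (3): a world point X has camera coordinates R X + t. Camera axes: x right, y down, z forward; pixel columns grow to the right and rows downward; lengths in m; the calibration is good to about 2 mm. A picture is of the moment at which its call begins: read the wrist's pose just before it. camera_params takes no time and is no camera call; for the wrist camera it gives the pose at the moment of the call.
- ticket.hand_in(): hands the job in, once; it reports no verdict.
Trained networks look in the newest picture that a camera, given by its name, has taken for a name from the list of things; names that differ only in an ending like _2 or _b are one class to them, and where a whole thing is asked for, a point or a joint stands for the part that bears it (a point fixed in the world has none). Each returns a list of dicts, best first, with "p" (0 to 1); they miss things now and then, are a little off and sometimes report something else, mostly with a low value. They report only what shows in the picture. A call takes as long as a camera call. They do not tell look-alikes from the thing itself.
- find_in(camera, query): "rect" ([centre column, centre row, width, height] in pixels, round what is visible of it).
- regions_of(camera, query): "mask" (420x560 bool, what is visible of it) and "rect" ([centre column, centre row, width, height] in pixels, round what is visible of it).
- pinpoint(camera, query): "xy" ([column, row] in pixels: a listed point, or the origin of a listed thing).
The state is a dict: "time_s": time; "q": joint angles; "dq": joint speeds; "joint_efforts": joint torques, N m; "eef_pos": TCP position; "eef_rot": TCP orientation; "wrist_force": force on the tool from outside, world axes, zero at the start; "torque": the same for the moment, N m; "opening": opening from 0.0 (shut) to 1.0 (fully open).
Only numpy, scipy, OpenCV 4.12 (cv2) and the standard library are available. Lean on these libraries where they do the work, as an engineer would, in place of code of your own. Each camera call takes 0.05 s, during which the arm holds its last target.

## Working session

There is one attempt and no reset: what is moved stays moved. The work goes in short steps, Python scripts to look and compute and a tool call to move; the robot and the scene stay as the last step left them, time stands still between calls to the robot, and variables do not carry over. Pictures are saved under pics/ and viewed, and the job is handed in when it is done.

Besides the shell and the picture viewer there is one more tool, called by a JSON object that holds its "name" and its "arguments". apply_moves: Moves the arm, as the interface text tells. Its arguments: {"type":"object","properties":{"increments":{"type":"array","items":{"type":"object","properties":{"x":{"type":"number"},"y":{"type":"number"},"z":{"type":"number"},"ax":{"type":"number"},"ay":{"type":"number"},"az":{"type":"number"},"grip":{"type":"number"}}}}},"required":["increments"]}

```bash
mkdir -p pics; ls; python3 - <<'E'
from bench import ctrl, vision
import cv2
o=ctrl.get_obs();print({k:o[k] for k in ['time_s','eef_pos','eef_rot','opening']})
for n in ['scene','top','wrist']:
    im=vision.camera(n);cv2.imwrite(f'pics/{n}0.png',im[:,:,::-1])
    p=vision.camera_params(n);print(n,p)
E
```

```text
pics
{'time_s': 0.0, 'eef_pos': array([0.16241911, 0.55104123, 0.25539338]), 'eef_rot': array([-0.56606207,  0.5665942 ,  0.42283854, -0.42397207]), 'opening': 0.9969262780143763}
scene {'intrinsics': array([[405.28269662,   0.        , 278.31625838],
       [  0.        , 405.28269662, 210.19060444],
       [  0.        ,   0.        ,   1.        ]]), 'k1': -0.08635840681978403, 'R': array([[ 0.88378655, -0.46753128,  0.01832565],
       [-0.17308369, -0.36307086, -0.91554442],
       [ 0.43469916,  0.80597398, -0.40179918]]), 't': array([-0.50323099,  0.12327804,  0.81685097])}
top {'intrinsics': array([[389.75535098,   0.        , 277.75356634],
       [  0.        , 389.75535098, 208.04742066],
       [  0.        ,   0.        ,   1.        ]]), 'k1': -0.03826394782289588, 'R': array([[-0.00775374, -0.99970006,  0.02323078],
       [-0.99679679,  0.00587778, -0.07975966],
       [ 0.07959919, -0.0237748 , -0.99654339]]), 't': array([-0.03356834,  0.5706016 ,  0.99866403])}
wrist {'intrinsics': array([[348.25498116,   0.        , 276.87585434],
       [  0.        , 348.25498116, 206.63098217],
       [  0.        ,   0.        ,   1.        ]]), 'k1': 0.01340537636784156, 'R': array([[ 0.28295708,  0.95913089, -0.00179466],
       [ 0.91470633, -0.26928739,  0.30132481],
       [ 0.28852665, -0.08690357, -0.95351987]]), 't': array([-0.57446475, -0.03823915,  0.37997049])}
```

View images.

View pics/top0.png

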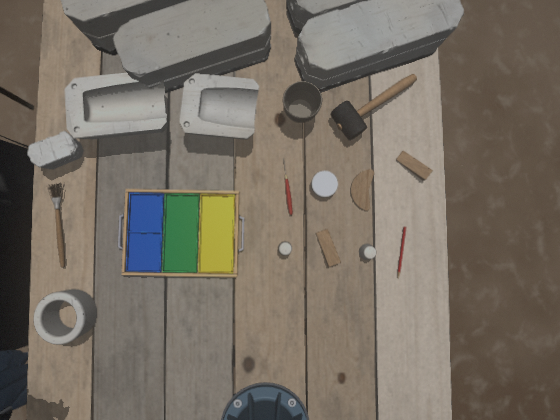

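View pics/scene0.png

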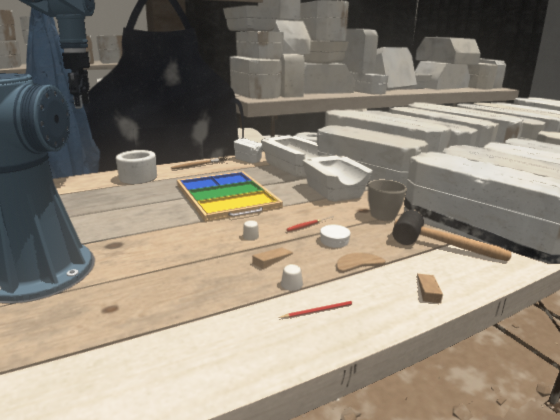

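View pics/wrist0.png

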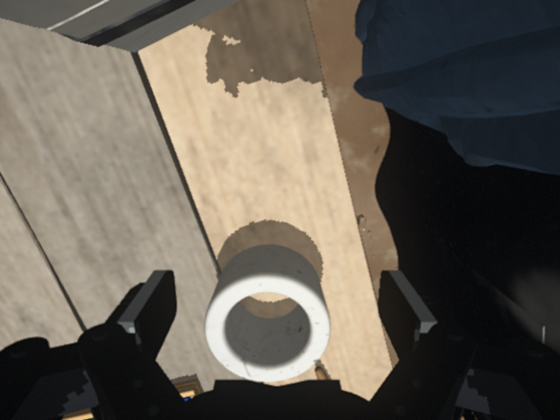

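Top picture candidates: needle tool (288,187) vs. pencil (402,250). Plugs (285,248) and (369,252) vs. tin (324,184). Wedges (328,248), the nearer to the base, and (414,165), vs. the rib (362,190). Bins left to right are blue (145), green (181) and yellow (218). I choose the wedge at (328,248), the nearer one.

```bash
cat > h.py <<'E'
import numpy as np, cv2
from bench import ctrl, vision, ticket, find_in, regions_of, pinpoint
from scipy.spatial.transform import Rotation as Ro
def ray(p,uv):
    K=p['intrinsics'];uv=np.atleast_2d(np.asarray(uv,float))
    d=(uv-[K[0,2],K[1,2]])/K[0,0]; s=d.copy()
    for _ in range(20): s=d/(1+p['k1']*(s**2).sum(1,keepdims=True))
    r=np.c_[s,np.ones(len(s))]@p['R']; c=-p['R'].T@p['t']
    return c,r
def bp(p,uv,z):
    c,r=ray(p,uv); return c+r*((z-c[2])/r[:,2])[:,None]
def proj(p,X):
    X=np.atleast_2d(X)@p['R'].T+p['t']; s=X[:,:2]/X[:,2:]
    s=s*(1+p['k1']*(s**2).sum(1,keepdims=True)); K=p['intrinsics']
    return s*K[0,0]+[K[0,2],K[1,2]]
def toolR(o): return Ro.from_quat(np.r_[o['eef_rot'][1:],o['eef_rot'][0]])
def inc(target,phi,o=None,pitch=None):
    """shift(cm) & rotvec in tool axes to reach TCP target, tool x along yaw phi (mod pi), tool y down"""
    o=o or ctrl.get_obs(); R=toolR(o)
    best=None
    for k in range(-2,3):
        a=phi+k*np.pi
        x=np.array([np.cos(a),np.sin(a),0]);y=np.array([0,0,-1.]);
        T=Ro.from_matrix(np.c_[x,y,np.cross(x,y)])
        rv=(R.inv()*T).as_rotvec()
        if best is None or np.linalg.norm(rv)<np.linalg.norm(best): best=rv
    return R.inv().apply(np.asarray(target)-o['eef_pos'])*100,best
def show(o=None):
    o=o or ctrl.get_obs();R=toolR(o).as_matrix()
    print('t',round(o['time_s'],2),'pos',o['eef_pos'].round(4),'x',R[:,0].round(3),'y',R[:,1].round(3),'z',R[:,2].round(3),'open',round(o['opening'],3),'F',np.round(o['wrist_force'],1),'q',np.round(o['q'],2))
E
python3 - <<'E'
from h import *
show()
im=vision.camera('top');p=vision.camera_params('top')
for n,z in [('needle_tool',.007),('wedge',.01),('plug_a',.02),('green_bin',.02),('yellow_bin',.02),('blue_bin',.02),('tin',.014),('wood_rib',.003),('pencil',.003)]:
    for r in regions_of('top',n)[:4]:
        m=r['mask'].astype(np.uint8); v,u=np.nonzero(m)
        (c,s,a)=cv2.minAreaRect(np.c_[u,v].astype(np.float32))
        box=cv2.boxPoints((c,s,a))
        B=bp(p,box,z); e1=B[1]-B[0];e2=B[2]-B[1]
        e=e1 if np.linalg.norm(e1)>np.linalg.norm(e2) else e2
        cen=bp(p,[[u.mean(),v.mean()]],z)[0]
        print(n,round(r['p'],2),np.round(r['rect']),'c',cen.round(4),'boxc',bp(p,[c],z)[0].round(4),'dims',np.linalg.norm(e1).round(4),np.linalg.norm(e2).round(4),'yaw',np.degrees(np.arctan2(e[1],e[0])).round(1))
cv2.imwrite('pics/crop.png',cv2.resize(im[140:290,260:440,::-1],None,fx=4.4,fy=4,interpolation=cv2.INTER_CUBIC)[:600,:800])
E
```

```text
t 0.15 pos [0.1625 0.5512 0.2556] x [ 0.283  0.959 -0.001] y [-0.001 -0.001 -1.   ] z [-0.959  0.283  0.   ] open 1.001 F [ 0.  -0.  -0.5] q [ 1.08  0.18  1.61 -0.    1.35 -0.21]
needle_tool 0.64 [288. 198.   6.  28.] c [ 0.5996 -0.066   0.007 ] boxc [ 0.6011 -0.0655  0.007 ] dims 0.0132 0.0812 yaw -171.2
wedge 0.94 [327. 247.  21.  35.] c [ 0.4646 -0.1698  0.01  ] boxc [ 0.465  -0.1683  0.01  ] dims 0.0364 0.093 yaw -156.1
wedge 0.81 [417. 166.  30.  27.] c [ 0.6836 -0.4105  0.01  ] boxc [ 0.6865 -0.4098  0.01  ] dims 0.0403 0.0951 yaw -131.1
plug_a 0.78 [366. 250.  19.  19.] c [ 0.4554 -0.271   0.02  ] boxc [ 0.456  -0.2712  0.02  ] dims 0.0425 0.0419 yaw -90.5
plug_a 0.58 [217. 232.  38.  84.] c [0.5055 0.1241 0.02  ] boxc [0.5049 0.1242 0.02  ] dims 0.2052 0.0924 yaw -1.0
plug_a 0.42 [284. 246.  12.  15.] c [ 0.4648 -0.0538  0.02  ] boxc [ 0.4646 -0.0543  0.02  ] dims 0.034 0.0338 yaw -90.5
green_bin 0.6 [180. 233.  40.  77.] c [0.508 0.217 0.02 ] boxc [0.508  0.2168 0.02  ] dims 0.2034 0.0913 yaw -1.1
yellow_bin 0.84 [217. 231.  39.  81.] c [0.5052 0.1239 0.02  ] boxc [0.5054 0.1234 0.02  ] dims 0.204 0.0932 yaw -1.5
blue_bin 0.8 [147. 233.  40.  78.] c [0.5089 0.3098 0.02  ] boxc [0.5092 0.3108 0.02  ] dims 0.2061 0.1006 yaw 0.1
tin 0.88 [323. 184.  28.  24.] c [ 0.634  -0.1615  0.014 ] boxc [ 0.6347 -0.1616  0.014 ] dims 0.0698 0.0647 yaw -90.2
wood_rib 0.68 [361. 190.  26.  43.] c [ 0.6217 -0.2666  0.003 ] boxc [ 0.62   -0.2624  0.003 ] dims 0.1132 0.0604 yaw -6.5
wood_rib 0.22 [147. 233.  39.  82.] c [0.5089 0.3148 0.003 ] boxc [0.5091 0.3159 0.003 ] dims 0.2109 0.1013 yaw 0.1
pencil 0.61 [402. 250.   4.  40.] c [ 0.4495 -0.3677  0.003 ] boxc [ 0.4584 -0.3697  0.003 ] dims 0.1107 0.0081 yaw -10.0
```

View pics/crop.png

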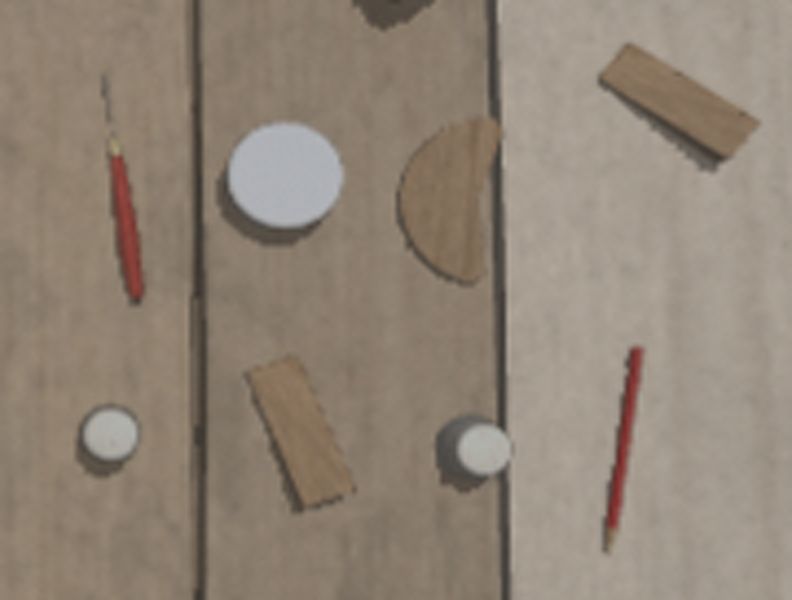

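Near wedge at crop (300,430) has its thick end at the lower right, where its shadow is deepest. The needle tool's pin tip is at (104,75) and its tail at (137,300). The plug tops are at (110,433) and (483,448). Next I measure these more finely.

```bash
python3 - <<'E'
from h import *
im=cv2.imread('pics/top0.png')[:,:,::-1].astype(int);p=vision.camera_params('top')
def inbox(m,b):
    k=np.zeros_like(m);k[b[1]:b[3],b[0]:b[2]]=1;m=(m&k).astype(np.uint8)
    v,u=np.nonzero(m);return np.c_[u,v].astype(np.float32)
R,G,B=im[...,0],im[...,1],im[...,2]
white=(im.min(2)>160)&(im.max(2)-im.min(2)<32)
for b in [(276,238,296,258),(358,238,380,260)]:
    q=inbox(white,b); c=q.mean(0); X=bp(p,[c],.038)[0]; d=2*np.sqrt(len(q)/np.pi)
    print('plug',c,len(q),'top->',X.round(4),'diam mm',d*(1000*(1-.038))/389.8)
red=(R>G*1.5)&(R>90)
q=inbox(red,(278,150,298,222)); print('needle red rows',q[:,1].min(),q[:,1].max(),len(q))
l=cv2.fitLine(q,cv2.DIST_L2,0,.01,.01).ravel();print(l)
W=bp(p,[q[q[:,1].argmin()],q[q[:,1].argmax()],[283.4,158.7]],.007);print(W.round(4),'mid tip-tail',((W[1]+W[2])/2).round(4),np.linalg.norm(W[1]-W[2]))
# project known plug bounds in scene: check heights
ps=vision.camera_params('scene')
for X in [[.465,-.054,.038],[.456,-.271,.038],[.465,-.168,.01],[.636,-.06,.007]]: print(X,proj(p,[X]).round(1),proj(ps,[X]).round(1))
s=cv2.imread('pics/scene0.png');cv2.imwrite('pics/sc.png',cv2.resize(s[210:330,230:400],None,fx=4.7,fy=4.7,interpolation=cv2.INTER_CUBIC))
E
```

```text
plug [285.53333 247.52   ] 75 top-> [ 0.4675 -0.0563  0.038 ] diam mm 24.11675815549558
plug [370.0122  251.31708] 82 top-> [ 0.4557 -0.2745  0.038 ] diam mm 25.217104767019904
needle red rows 179.0 214.0 128
[1.2252432e-01 9.9246550e-01 2.8837500e+02 1.9685938e+02]
[[ 0.6497 -0.0606  0.007 ]
 [ 0.5556 -0.0703  0.007 ]
 [ 0.7049 -0.0541  0.007 ]] mid tip-tail [ 0.6302 -0.0622  0.007 ] 0.1502103352466272
[0.465, -0.054, 0.038] [[284.7 248.5]] [[250.3 221.8]]
[0.456, -0.271, 0.038] [[368.7 251.2]] [[292.4 266.1]]
[0.465, -0.168, 0.01] [[327.3 247.9]] [[272.1 253.8]]
[0.636, -0.06, 0.007] [[285.8 184.1]] [[312.1 221.3]]
```

View pics/sc.png

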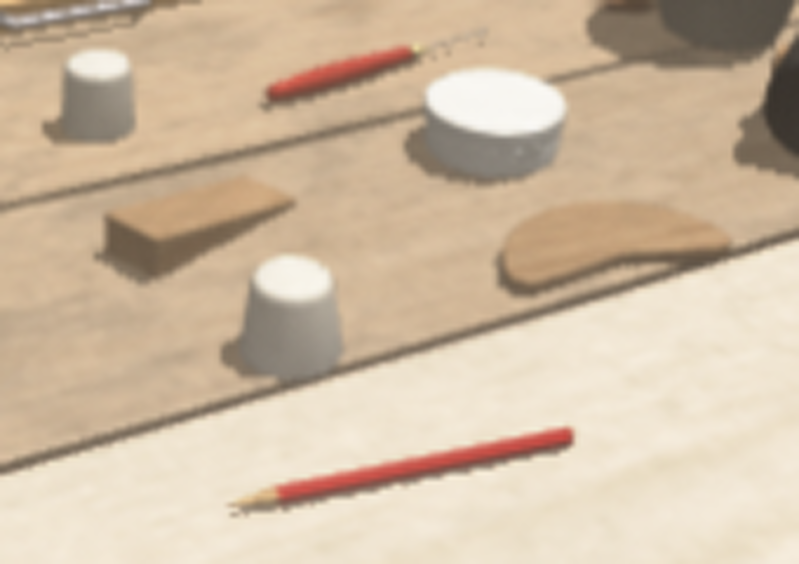

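```bash
python3 - <<'E'
from h import *
print(inc([.455,-.056,.17],0))
E
```

```text
(array([-50.00215767,   8.63029985, -45.22608668]), array([4.88948433e-06, 1.28402025e+00, 1.23659713e-05]))
```

{"name": "apply_moves", "arguments": {"increments": [{"x": -25, "y": 2, "z": -22.6, "ay": 0.7, "grip": 0.3}, {"x": -25, "y": 2, "z": -22.6, "ay": 0.7, "grip": 0.3}, {"x": -25, "y": 2, "z": -22.6, "ay": 0.7, "grip": 0.3}, {"x": -25, "y": 2, "z": -22.6, "ay": 0.7, "grip": 0.3}, {"x": -50, "y": 4, "z": -45.2, "ay": 1.284, "grip": 0.3}, {"x": -50, "y": 4, "z": -45.2, "ay": 1.284, "grip": 0.3}, {"x": -50, "y": 4, "z": -45.2, "ay": 1.284, "grip": 0.3}, {"x": -50, "y": 4, "z": -45.2, "ay": 1.284, "grip": 0.3}, {"x": -50, "y": 8.6, "z": -45.2, "ay": 1.284, "grip": 0.3}, {"x": -50, "y": 8.6, "z": -45.2, "ay": 1.284, "grip": 0.3}, {"x": -50, "y": 8.6, "z": -45.2, "ay": 1.284, "grip": 0.3}, {"x": -50, "y": 8.6, "z": -45.2, "ay": 1.284, "grip": 0.3}]}}

```text
invalid input
```

```bash
python3 - <<'E'
from h import *
show()
p=vision.camera_params('wrist');im=vision.camera('wrist');cv2.imwrite('pics/w1.png',im[:,:,::-1]);np.save('w1.npy',np.c_[p['R'],p['t']])
print(-p['R'].T@p['t'])
for n in ['plug_b','needle_tool','wedge']:
  for r in regions_of('wrist',n): print(n,r['p'],np.round(r['rect']))
E
```

```text
t 0.65 pos [0.1626 0.5515 0.2563] x [0.283 0.959 0.   ] y [ 0.  0. -1.] z [-0.959  0.283 -0.   ] open 1.0 F [-0.7  0.2  0.9] q [ 1.08  0.18  1.61 -0.    1.35 -0.21]
[0.08801195 0.57392868 0.37349819]
```

View pics/w1.png

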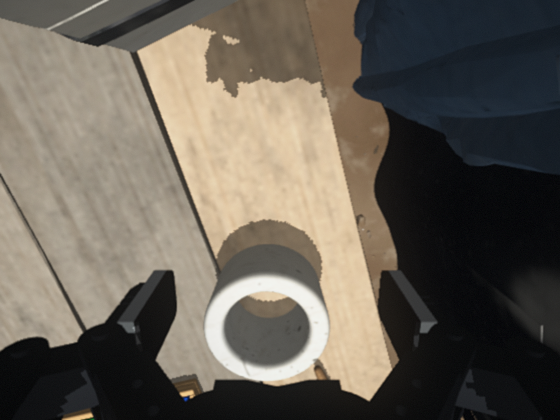

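The move was refused, so nothing has moved. I'll try rows with every field given.

{"name": "apply_moves", "arguments": {"increments": [{"x": -5, "y": 0.5, "z": -4.5, "ax": 0, "ay": 0.15, "az": 0, "grip": 0.3}]}}

```text
time_s: 0.98
eef_pos: [0.1891, 0.4968, 0.2517]
eef_rot: [0.597, -0.596, -0.38, 0.38]
wrist_force: [1.7, -0.2, -0.2]
opening: 0.816
```

```bash
python3 - <<'E'
from h import *
show();print(inc([.455,-.056,.17],0))
E
```

```text
t 0.97 pos [0.1891 0.4968 0.2517] x [0.422 0.906 0.002] y [ 0.     0.002 -1.   ] z [-0.906  0.422  0.   ] open 0.816 F [ 1.7 -0.2 -0.2] q [ 0.98  0.09  1.72  0.    1.33 -0.15]
(array([-38.88336849,   8.0989035 , -47.45230228]), array([-1.13386860e-03,  1.13462769e+00,  1.24791785e-03]))
```

{"name": "apply_moves", "arguments": {"increments": [{"x": -19, "y": 2, "z": -23.5, "ax": 0, "ay": 0.56, "az": 0, "grip": 0.3}, {"x": -19, "y": 2, "z": -23.5, "ax": 0, "ay": 0.56, "az": 0, "grip": 0.3}, {"x": -19, "y": 2, "z": -23.5, "ax": 0, "ay": 0.56, "az": 0, "grip": 0.3}, {"x": -19, "y": 2, "z": -23.5, "ax": 0, "ay": 0.56, "az": 0, "grip": 0.3}, {"x": -38.9, "y": 6, "z": -47.5, "ax": 0, "ay": 1.13, "az": 0, "grip": 0.3}, {"x": -38.9, "y": 6, "z": -47.5, "ax": 0, "ay": 1.13, "az": 0, "grip": 0.3}, {"x": -38.9, "y": 8, "z": -47.5, "ax": 0, "ay": 1.13, "az": 0, "grip": 0.3}, {"x": -38.9, "y": 8, "z": -47.5, "ax": 0, "ay": 1.13, "az": 0, "grip": 0.3}, {"x": -38.9, "y": 8, "z": -47.5, "ax": 0, "ay": 1.13, "az": 0, "grip": 0.3}, {"x": -38.9, "y": 8, "z": -47.5, "ax": 0, "ay": 1.13, "az": 0, "grip": 0.3}]}}

```text
time_s: 2.22
eef_pos: [0.4562, -0.0587, 0.1709]
eef_rot: [0.708, -0.707, -0.002, 0.001]
wrist_force: [0.7, 0.6, 0.9]
opening: 0.706
```

```bash
python3 - <<'E'
from h import *
show()
p=vision.camera_params('wrist');im=vision.camera('wrist');cv2.imwrite('pics/w2.png',im[:,:,::-1]);np.save('w2.npy',np.c_[p['R'],p['t']])
print(-p['R'].T@p['t'])
for n in ['plug_b','needle_tool','wedge']:
  for r in regions_of('wrist',n): print(n,r['p'],np.round(r['rect']))
E
```

```text
t 2.23 pos [ 0.4562 -0.0587  0.1709] x [1.    0.004 0.001] y [ 0.001  0.001 -1.   ] z [-0.004  1.     0.001] open 0.706 F [0.7 0.6 0.9] q [-0.39  0.02  1.97  0.    1.15 -0.39]
[0.45507677 0.01885517 0.28821463]
plug_b 0.68 [275. 384.  31.   7.]
needle_tool 0.89 [474. 202. 161.  26.]
wedge 0.76 [289. 310. 106.  69.]
```

View pics/w2.png

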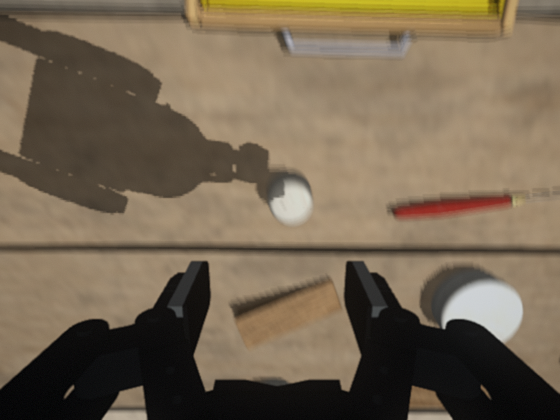

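The wrist picture shows plug b at (291,203), the wedge at (289,311) with its thick end to the left, the needle handle from (390,211) to (513,200), and the tin at (482,310). I back-project these.

```bash
python3 - <<'E'
from h import *
p=vision.camera_params('wrist');M=np.load('w2.npy');p['R'],p['t']=M[:,:3],M[:,3]
for n,uv,z in [('plugb top',[[291,203]],.038),('needle',[[390,212],[513,200]],.007),('wedge thick-left',[[232,312],[247,346]],.02),('wedge thin',[[331,277],[343,305]],.004),('tin',[[482,310]],.028)]:
    print(n,bp(p,uv,z).round(4))
im=cv2.imread('pics/w2.png');cv2.imwrite('pics/c2.png',cv2.resize(im[170:360,220:400],None,fx=3.15,fy=3.15,interpolation=cv2.INTER_CUBIC))
E
```

```text
plugb top [[ 0.4663 -0.0572  0.038 ]]
needle [[ 0.552  -0.0743  0.007 ]
 [ 0.6535 -0.0634  0.007 ]]
wedge thick-left [[ 0.4161 -0.1643  0.02  ]
 [ 0.4287 -0.2005  0.02  ]]
wedge thin [[ 0.5055 -0.138   0.004 ]
 [ 0.5182 -0.1673  0.004 ]]
tin [[ 0.6324 -0.1559  0.028 ]]
```

View pics/c2.png

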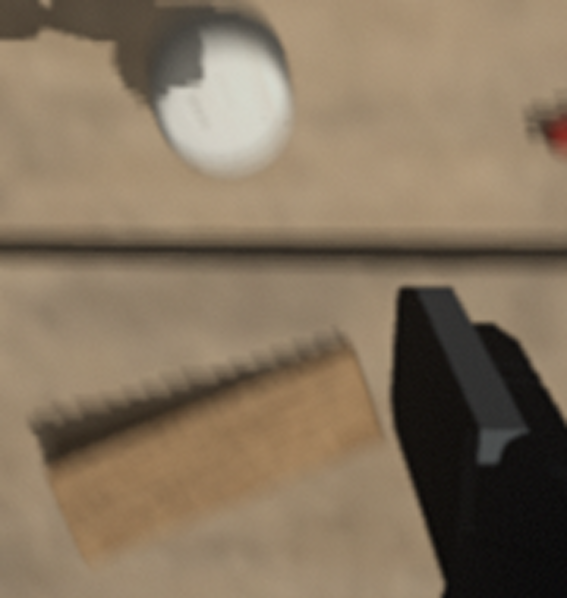

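{"name": "apply_moves", "arguments": {"increments": [{"x": 1.1, "y": 5, "z": 0.2, "ax": 0, "ay": 0, "az": 0, "grip": 0.2}, {"x": 1.1, "y": 9, "z": 0.2, "ax": 0, "ay": 0, "az": 0, "grip": 0.2}, {"x": 1.1, "y": 12, "z": 0.2, "ax": 0, "ay": 0, "az": 0, "grip": 0.2}, {"x": 1.1, "y": 13.7, "z": 0.2, "ax": 0, "ay": 0, "az": 0, "grip": 0.2}, {"x": 1.1, "y": 13.7, "z": 0.2, "ax": 0, "ay": 0, "az": 0, "grip": 0.2}, {"x": 1.1, "y": 13.7, "z": 0.2, "ax": 0, "ay": 0, "az": 0, "grip": 0.2}]}}

```text
time_s: 3.18
eef_pos: [0.4667, -0.0542, 0.0346]
eef_rot: [0.708, -0.706, -0.001, 0.001]
wrist_force: [-0.2, -1.2, -0.1]
opening: 0.799
```

{"name": "apply_moves", "arguments": {"increments": [{"x": 0, "y": 0, "z": 0, "ax": 0, "ay": 0, "az": 0, "grip": 1}, {"x": 0, "y": 0, "z": 0, "ax": 0, "ay": 0, "az": 0, "grip": 1}, {"x": 0, "y": 0, "z": 0, "ax": 0, "ay": 0, "az": 0, "grip": 1}, {"x": 0, "y": 0, "z": 0, "ax": 0, "ay": 0, "az": 0, "grip": 1}, {"x": 0, "y": 0, "z": 0, "ax": 0, "ay": 0, "az": 0, "grip": 1}, {"x": 0, "y": 0, "z": 0, "ax": 0, "ay": 0, "az": 0, "grip": 1}]}}

```text
time_s: 3.92
eef_pos: [0.4676, -0.0544, 0.036]
eef_rot: [0.708, -0.707, -0.002, 0.0]
wrist_force: [-1.8, 1.3, 8.7]
opening: 0.385
```

```bash
python3 - <<'E'
from h import *
show()
im=vision.camera('wrist');cv2.imwrite('pics/w3.png',im[:,:,::-1])
im=vision.camera('scene');cv2.imwrite('pics/s3.png',cv2.resize(im[170:270,190:330,::-1],None,fx=4,fy=4,interpolation=cv2.INTER_CUBIC))
E
```

```text
t 3.92 pos [ 0.4676 -0.0544  0.036 ] x [1.    0.003 0.002] y [ 0.002  0.001 -1.   ] z [-0.003  1.     0.001] open 0.385 F [-1.8  1.3  8.7] q [-0.37  0.29  2.    0.    0.85 -0.38]
```

View pics/w3.png

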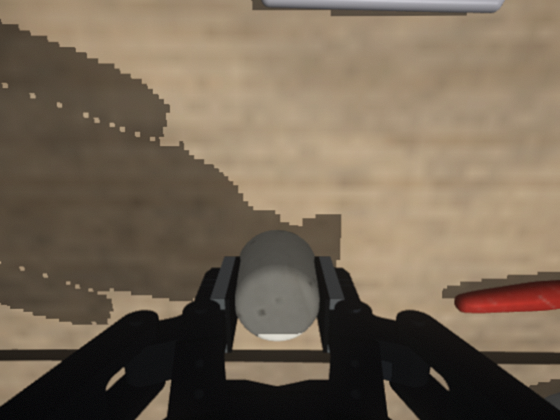

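View pics/s3.png

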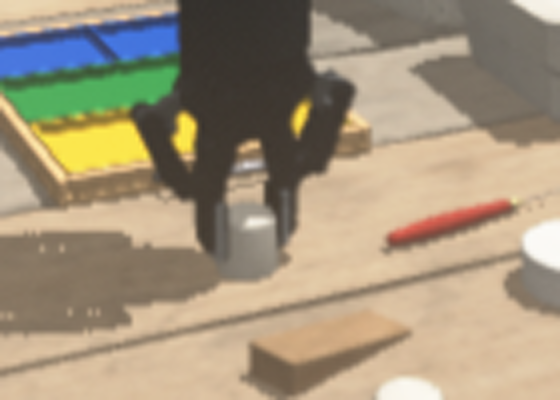

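Plug b is between the pads. I lift it and carry it to the far pocket of the blue bin.

{"name": "apply_moves", "arguments": {"increments": [{"x": 0, "y": -5, "z": 0, "ax": 0, "ay": 0, "az": 0, "grip": 1}, {"x": 0, "y": -8, "z": 3, "ax": 0, "ay": 0, "az": 0, "grip": 1}, {"x": 4, "y": -8, "z": 12, "ax": 0, "ay": 0, "az": 0, "grip": 1}, {"x": 6, "y": -8, "z": 18, "ax": 0, "ay": 0, "az": 0, "grip": 1}, {"x": 8, "y": -8, "z": 24, "ax": 0, "ay": 0, "az": 0, "grip": 1}, {"x": 9.3, "y": -8, "z": 30, "ax": 0, "ay": 0, "az": 0, "grip": 1}, {"x": 9.3, "y": -8, "z": 36.4, "ax": 0, "ay": 0, "az": 0, "grip": 1}, {"x": 9.3, "y": -8, "z": 36.4, "ax": 0, "ay": 0, "az": 0, "grip": 1}, {"x": 9.3, "y": -5, "z": 36.4, "ax": 0, "ay": 0, "az": 0, "grip": 1}, {"x": 9.3, "y": -5, "z": 36.4, "ax": 0, "ay": 0, "az": 0, "grip": 1}]}}

```text
time_s: 5.28
eef_pos: [0.5569, 0.3095, 0.0842]
eef_rot: [-0.707, 0.707, 0.0, -0.002]
wrist_force: [-0.1, -1.2, -0.4]
opening: 0.379
```

```bash
python3 - <<'E'
from h import *
show()
p=vision.camera_params('wrist');im=vision.camera('wrist');cv2.imwrite('pics/w4.png',im[:,:,::-1]);np.save('w4.npy',np.c_[p['R'],p['t']])
E
```

```text
t 5.28 pos [0.5569 0.3095 0.0842] x [ 1.     0.004 -0.003] y [-0.003 -0.    -1.   ] z [-0.004  1.    -0.   ] open 0.379 F [-0.1 -1.2 -0.4] q [0.32 0.51 1.55 0.   1.08 0.32]
```

View pics/w4.png

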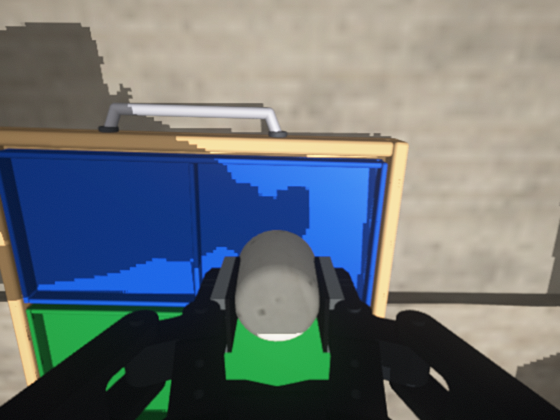

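```bash
python3 - <<'E'
from h import *
p=vision.camera_params('wrist');M=np.load('w4.npy');p['R'],p['t']=M[:,:3],M[:,3]
print(bp(p,[[195,162],[199,298],[385,160],[374,300],[5,152],[27,302],[195,156],[200,303]],.021).round(4))
E
```

```text
[[0.5132 0.3543 0.021 ]
 [0.5101 0.2731 0.021 ]
 [0.6121 0.3558 0.021 ]
 [0.6138 0.2724 0.021 ]
 [0.416  0.3589 0.021 ]
 [0.4085 0.2702 0.021 ]
 [0.5134 0.3574 0.021 ]
 [0.5105 0.2697 0.021 ]]
```

The bin centre measures (0.512, 0.314), with the rib at x=0.512. I go down, then open partway.

{"name": "apply_moves", "arguments": {"increments": [{"x": 0.4, "y": 2, "z": 0.3, "ax": 0, "ay": 0, "az": 0, "grip": 1}, {"x": 0.4, "y": 3, "z": 0.3, "ax": 0, "ay": 0, "az": 0, "grip": 1}, {"x": 0.4, "y": 3.7, "z": 0.3, "ax": 0, "ay": 0, "az": 0, "grip": 1}, {"x": 0.4, "y": 3.7, "z": 0.3, "ax": 0, "ay": 0, "az": 0, "grip": 1}, {"x": 0.4, "y": 3.7, "z": 0.3, "ax": 0, "ay": 0, "az": 0, "grip": 1}]}}

```text
time_s: 5.95
eef_pos: [0.5625, 0.3125, 0.0494]
eef_rot: [0.707, -0.707, -0.001, 0.001]
wrist_force: [0.3, -0.5, -0.2]
opening: 0.383
```

{"name": "apply_moves", "arguments": {"increments": [{"x": 0, "y": 0, "z": 0, "ax": 0, "ay": 0, "az": 0, "grip": 0.4}, {"x": 0, "y": 0, "z": 0, "ax": 0, "ay": 0, "az": 0, "grip": 0.4}, {"x": 0, "y": 0, "z": 0, "ax": 0, "ay": 0, "az": 0, "grip": 0.4}, {"x": 0, "y": -3, "z": 0, "ax": 0, "ay": 0, "az": 0, "grip": 0.4}, {"x": 0, "y": -7, "z": 0, "ax": 0, "ay": 0, "az": 0, "grip": 0.3}, {"x": 0, "y": -10, "z": 0, "ax": 0, "ay": 0, "az": 0, "grip": 0.3}, {"x": 0, "y": -10, "z": 0, "ax": 0, "ay": 0, "az": 0, "grip": 0.3}]}}

```text
time_s: 6.82
eef_pos: [0.5644, 0.3131, 0.1528]
eef_rot: [0.708, -0.706, -0.003, -0.001]
wrist_force: [-0.2, -0.4, -0.6]
opening: 0.701
```

```bash
python3 - <<'E'
from h import *
show()
im=vision.camera('wrist');cv2.imwrite('pics/w5.png',im[:,:,::-1])
print(inc([.456,-.262,.17],0))
E
```

```text
t 6.83 pos [0.5644 0.3131 0.1528] x [1.    0.003 0.006] y [ 0.006  0.003 -1.   ] z [-0.003  1.     0.003] open 0.701 F [-0.2 -0.4 -0.6] q [0.32 0.43 1.51 0.   1.2  0.32]
(array([-10.89471355,  -2.06076348, -57.42487933]), array([-0.00143717,  0.00333925,  0.0027558 ]))
```

View pics/w5.png

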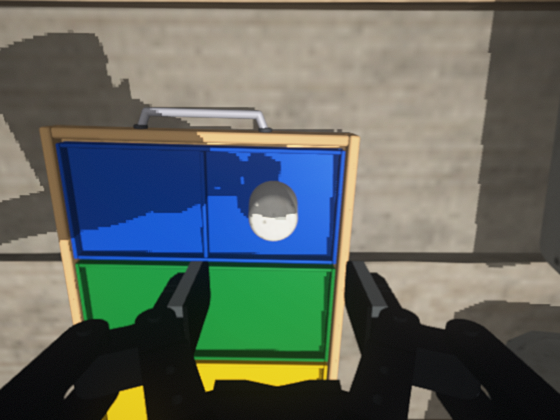

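Plug b stands in the right-hand pocket at (273,210). Next is plug a.

{"name": "apply_moves", "arguments": {"increments": [{"x": -1.1, "y": -1, "z": -6, "ax": 0, "ay": 0, "az": 0, "grip": 0.2}, {"x": -2.3, "y": -2, "z": -12, "ax": 0, "ay": 0, "az": 0, "grip": 0.2}, {"x": -3.4, "y": -2, "z": -18, "ax": 0, "ay": 0, "az": 0, "grip": 0.2}, {"x": -4.5, "y": -2, "z": -24, "ax": 0, "ay": 0, "az": 0, "grip": 0.2}, {"x": -5.7, "y": -2, "z": -30, "ax": 0, "ay": 0, "az": 0, "grip": 0.2}, {"x": -6.8, "y": -2, "z": -36, "ax": 0, "ay": 0, "az": 0, "grip": 0.2}, {"x": -8, "y": -2, "z": -42, "ax": 0, "ay": 0, "az": 0, "grip": 0.2}, {"x": -9.2, "y": -2, "z": -48, "ax": 0, "ay": 0, "az": 0, "grip": 0.2}, {"x": -10.2, "y": -2, "z": -54, "ax": 0, "ay": 0, "az": 0, "grip": 0.2}, {"x": -10.9, "y": -2, "z": -57.4, "ax": 0, "ay": 0, "az": 0, "grip": 0.2}, {"x": -10.9, "y": -2, "z": -57.4, "ax": 0, "ay": 0, "az": 0, "grip": 0.2}]}}

```text
time_s: 8.25
eef_pos: [0.4545, -0.2635, 0.1677]
eef_rot: [0.708, -0.706, -0.0, -0.001]
wrist_force: [0.5, 0.9, -0.2]
opening: 0.799
```

```bash
python3 - <<'E'
from h import *
show()
p=vision.camera_params('wrist');im=vision.camera('wrist');cv2.imwrite('pics/w6.png',im[:,:,::-1]);np.save('w6.npy',np.c_[p['R'],p['t']])
R=im.astype(int);m=((R.min(2)>140)&(R.max(2)-R.min(2)<30)).astype(np.uint8)
n,l,s,c=cv2.connectedComponentsWithStats(m)
for i in range(1,n):
    if s[i,4]>300: print(s[i],c[i].round(1),bp(p,[c[i]],.038).round(4),bp(p,[[s[i,0],c[i][1]],[s[i,0]+s[i,2],c[i][1]]],.038)[:,0].round(4))
E
```

```text
t 8.25 pos [ 0.4545 -0.2635  0.1677] x [ 1.    -0.001  0.001] y [ 0.001  0.003 -1.   ] z [0.001 1.    0.003] open 0.799 F [ 0.5  0.9 -0.2] q [-0.75  0.17  1.81  0.    1.16 -0.75]
[ 490    0   70  110 6207] [528.8  57.9] [[ 0.618  -0.1624  0.038 ]] [0.593  0.6381]
[ 256  200   41   42 1233] [276.  219.6] [[ 0.4533 -0.2739  0.038 ]] [0.4383 0.4691]
[ 24 231  54  29 329] [ 47.3 248.6] [[ 0.2777 -0.2972  0.038 ]] [0.2601 0.3011]
[ 184  341  188   32 2448] [280.  356.4] [[ 0.4566 -0.3982  0.038 ]] [0.3744 0.5354]
```

View pics/w6.png

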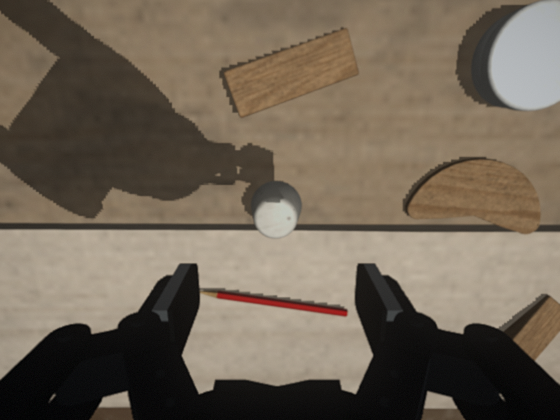

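Plug a is at (276,219), so (0.4545, -0.274). The pencil lies 9 cm further on, clear of the fingers.

{"name": "apply_moves", "arguments": {"increments": [{"x": 0, "y": 5, "z": -1.05, "ax": 0, "ay": 0, "az": 0, "grip": 0.2}, {"x": 0, "y": 9, "z": -1.05, "ax": 0, "ay": 0, "az": 0, "grip": 0.2}, {"x": 0, "y": 12, "z": -1.05, "ax": 0, "ay": 0, "az": 0, "grip": 0.2}, {"x": 0, "y": 13.4, "z": -1.05, "ax": 0, "ay": 0, "az": 0, "grip": 0.2}, {"x": 0, "y": 13.4, "z": -1.05, "ax": 0, "ay": 0, "az": 0, "grip": 0.2}, {"x": 0, "y": 13.4, "z": -1.05, "ax": 0, "ay": 0, "az": 0, "grip": 0.2}]}}

```text
time_s: 9.05
eef_pos: [0.4558, -0.2722, 0.0348]
eef_rot: [0.708, -0.706, -0.001, -0.0]
wrist_force: [0.4, -0.3, 0.6]
opening: 0.799
```

{"name": "apply_moves", "arguments": {"increments": [{"x": 0, "y": 0, "z": 0, "ax": 0, "ay": 0, "az": 0, "grip": 1}, {"x": 0, "y": 0, "z": 0, "ax": 0, "ay": 0, "az": 0, "grip": 1}, {"x": 0, "y": 0, "z": 0, "ax": 0, "ay": 0, "az": 0, "grip": 1}, {"x": 0, "y": 0, "z": 0, "ax": 0, "ay": 0, "az": 0, "grip": 1}, {"x": 0, "y": 0, "z": 0, "ax": 0, "ay": 0, "az": 0, "grip": 1}, {"x": 0, "y": 0, "z": 0, "ax": 0, "ay": 0, "az": 0, "grip": 1}]}}

```text
time_s: 9.8
eef_pos: [0.4566, -0.2729, 0.0365]
eef_rot: [0.707, -0.707, -0.002, -0.001]
wrist_force: [-0.9, 1.9, 8.5]
opening: 0.414
```

```bash
python3 - <<'E'
from h import *
show()
im=vision.camera('wrist');cv2.imwrite('pics/w7.png',im[:,:,::-1])
print(inc([.462,.3125,.115],0))
E
```

```text
t 9.8 pos [ 0.4566 -0.2729  0.0365] x [1.    0.001 0.004] y [ 0.004  0.001 -1.   ] z [-0.001  1.     0.001] open 0.414 F [-0.9  1.9  8.5] q [-0.76  0.4   1.85  0.    0.9  -0.77]
(array([ 0.64435911, -7.78569656, 58.54182861]), array([-0.00101507,  0.00133116,  0.00381862]))
```

View pics/w7.png

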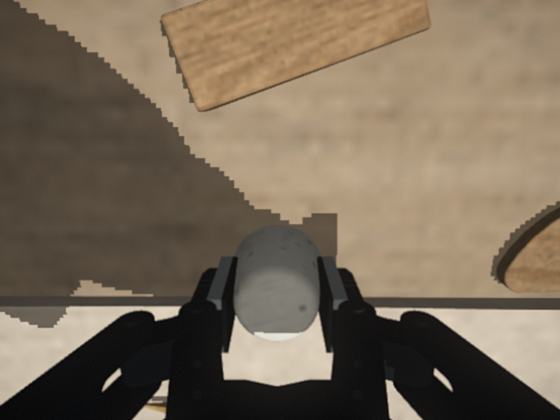

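{"name": "apply_moves", "arguments": {"increments": [{"x": 0, "y": -5, "z": 0, "ax": 0, "ay": 0, "az": 0, "grip": 1}, {"x": 0, "y": -7.8, "z": 5, "ax": 0, "ay": 0, "az": 0, "grip": 1}, {"x": 0.3, "y": -7.8, "z": 11, "ax": 0, "ay": 0, "az": 0, "grip": 1}, {"x": 0.3, "y": -7.8, "z": 17, "ax": 0, "ay": 0, "az": 0, "grip": 1}, {"x": 0.3, "y": -7.8, "z": 23, "ax": 0, "ay": 0, "az": 0, "grip": 1}, {"x": 0.3, "y": -7.8, "z": 29, "ax": 0, "ay": 0, "az": 0, "grip": 1}, {"x": 0.3, "y": -7.8, "z": 35, "ax": 0, "ay": 0, "az": 0, "grip": 1}, {"x": 0.6, "y": -7.8, "z": 41, "ax": 0, "ay": 0, "az": 0, "grip": 1}, {"x": 0.6, "y": -7.8, "z": 47, "ax": 0, "ay": 0, "az": 0, "grip": 1}, {"x": 0.6, "y": -7.8, "z": 53, "ax": 0, "ay": 0, "az": 0, "grip": 1}, {"x": 0.6, "y": -7.8, "z": 58.5, "ax": 0, "ay": 0, "az": 0, "grip": 1}, {"x": 0.6, "y": -7.8, "z": 58.5, "ax": 0, "ay": 0, "az": 0, "grip": 1}]}}

```text
time_s: 11.35
eef_pos: [0.4612, 0.3156, 0.1158]
eef_rot: [0.708, -0.706, -0.004, 0.0]
wrist_force: [0.7, 0.3, -0.8]
opening: 0.412
```

```bash
python3 - <<'E'
from h import *
show()
im=vision.camera('wrist');cv2.imwrite('pics/w8.png',im[:,:,::-1])
print(inc([.462,.3125,.048],0))
E
```

```text
t 11.35 pos [0.4612 0.3156 0.1158] x [1.    0.006 0.005] y [ 0.005  0.002 -1.   ] z [-0.006  1.     0.002] open 0.412 F [ 0.7  0.3 -0.8] q [0.39 0.31 1.76 0.   1.07 0.38]
(array([ 0.05394882,  6.74172954, -0.12318678]), array([-0.00112099,  0.00479618,  0.00441294]))
```

View pics/w8.png

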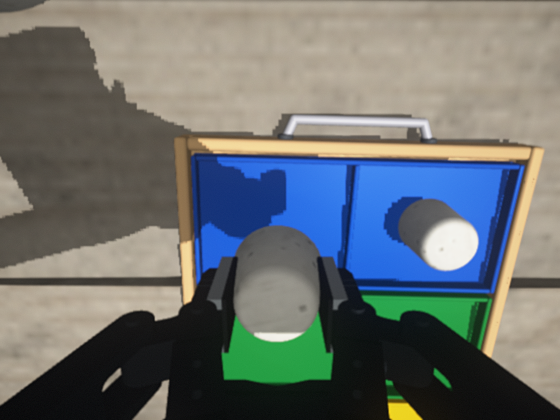

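Plug a is held over the left pocket, and plug b stands at (438,235). I lower and release.

{"name": "apply_moves", "arguments": {"increments": [{"x": 0, "y": 4, "z": -0.1, "ax": 0, "ay": 0, "az": 0, "grip": 1}, {"x": 0, "y": 6, "z": -0.1, "ax": 0, "ay": 0, "az": 0, "grip": 1}, {"x": 0, "y": 6.8, "z": -0.1, "ax": 0, "ay": 0, "az": 0, "grip": 1}, {"x": 0, "y": 6.8, "z": -0.1, "ax": 0, "ay": 0, "az": 0, "grip": 1}, {"x": 0, "y": 6.8, "z": -0.1, "ax": 0, "ay": 0, "az": 0, "grip": 1}]}}

```text
time_s: 12.02
eef_pos: [0.4622, 0.3122, 0.0481]
eef_rot: [0.708, -0.707, -0.003, -0.001]
wrist_force: [0.3, 0.6, 0.2]
opening: 0.409
```

{"name": "apply_moves", "arguments": {"increments": [{"x": 0, "y": 0, "z": 0, "ax": 0, "ay": 0, "az": 0, "grip": 0.4}, {"x": 0, "y": 0, "z": 0, "ax": 0, "ay": 0, "az": 0, "grip": 0.4}, {"x": 0, "y": 0, "z": 0, "ax": 0, "ay": 0, "az": 0, "grip": 0.4}, {"x": 0, "y": -3, "z": 0, "ax": 0, "ay": 0, "az": 0, "grip": 0.4}, {"x": 0, "y": -7, "z": 0, "ax": 0, "ay": 0, "az": 0, "grip": 0.3}, {"x": 0, "y": -10, "z": 0, "ax": 0, "ay": 0, "az": 0, "grip": 0.3}, {"x": 0, "y": -10, "z": 0, "ax": 0, "ay": 0, "az": 0, "grip": 0.3}]}}

```text
time_s: 12.9
eef_pos: [0.4634, 0.3129, 0.151]
eef_rot: [0.708, -0.706, -0.005, -0.002]
wrist_force: [0.7, -0.5, -0.4]
opening: 0.694
```

```bash
python3 - <<'E'
from h import *
show()
im=vision.camera('wrist');cv2.imwrite('pics/w9.png',im[:,:,::-1])
M=np.load('w6.npy');p=vision.camera_params('wrist');p['R'],p['t']=M[:,:3],M[:,3]
# wedge from w6: thick corners then thin
W=bp(p,[[222,72],[241,116]],.022);V=bp(p,[[346,29],[357,73]],.004);print(W.round(4),V.round(4))
a=(W.mean(0)+V.mean(0))/2;d=W.mean(0)-V.mean(0);print('ctr',a.round(4),'len',np.linalg.norm(d[:2]),'w',np.linalg.norm(W[0]-W[1]),np.linalg.norm(V[0]-V[1]),'yaw y',np.degrees(np.arctan2(d[1],d[0])))
e=d[:2]/np.linalg.norm(d[:2]);g=a[:2]+e*.011;print('grasp',g)
phi=np.arctan2(d[1],d[0])+np.pi/2
print(inc([g[0],g[1],.13],phi),np.degrees(phi))
E
```

```text
t 12.9 pos [0.4634 0.3129 0.151 ] x [1.    0.004 0.011] y [ 0.011  0.004 -1.   ] z [-0.004  1.     0.004] open 0.694 F [ 0.7 -0.5 -0.4] q [ 0.38  0.26  1.74 -0.    1.13  0.38]
[[ 0.4154 -0.1692  0.022 ]
 [ 0.4278 -0.1992  0.022 ]] [[ 0.5044 -0.139   0.004 ]
 [ 0.5145 -0.1689  0.004 ]]
ctr [ 0.4655 -0.1691  0.013 ] len 0.09286341953029822 w 0.03244327079226104 0.03148108573905227 yaw y -160.98967425179464
grasp [ 0.45510833 -0.17265894]
(array([ -0.91605433,   1.79282584, -48.50106988]), array([-0.00696114,  1.24284463,  0.00540346])) -70.98967425179464
```

View pics/w9.png

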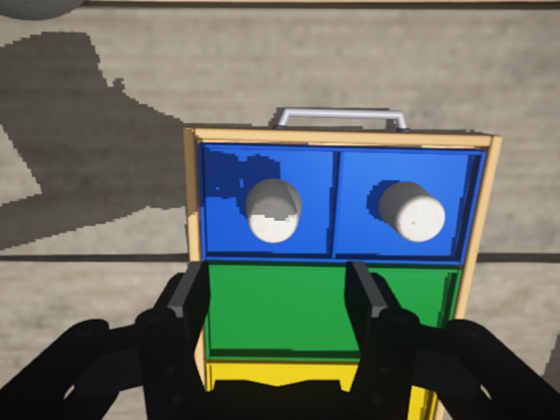

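Both plugs stand in their pockets, at (273,210) and (413,212). Next the wedge: centre (0.4655, -0.169), axis at -161°, with the grip 11 mm toward the thick end.

{"name": "apply_moves", "arguments": {"increments": [{"x": 0, "y": 0, "z": -6, "ax": 0, "ay": 0.15, "az": 0.005, "grip": 0.3}, {"x": -0.2, "y": 0, "z": -12, "ax": 0, "ay": 0.3, "az": 0.005, "grip": 0.3}, {"x": -0.4, "y": 0, "z": -18, "ax": 0, "ay": 0.45, "az": 0.005, "grip": 0.3}, {"x": -0.5, "y": 0, "z": -24, "ax": 0, "ay": 0.6, "az": 0.005, "grip": 0.3}, {"x": -0.6, "y": 0, "z": -30, "ax": 0, "ay": 0.75, "az": 0.005, "grip": 0.3}, {"x": -0.7, "y": 0, "z": -36, "ax": -0.007, "ay": 0.9, "az": 0.005, "grip": 0.3}, {"x": -0.8, "y": 0, "z": -42, "ax": -0.007, "ay": 1.05, "az": 0.005, "grip": 0.3}, {"x": -0.9, "y": 1, "z": -48.5, "ax": -0.007, "ay": 1.2, "az": 0.005, "grip": 0.3}, {"x": -0.9, "y": 1.8, "z": -48.5, "ax": -0.007, "ay": 1.243, "az": 0.005, "grip": 0.3}, {"x": -0.9, "y": 1.8, "z": -48.5, "ax": -0.007, "ay": 1.243, "az": 0.005, "grip": 0.3}, {"x": -0.9, "y": 1.8, "z": -48.5, "ax": -0.007, "ay": 1.243, "az": 0.005, "grip": 0.3}]}}

```text
time_s: 14.32
eef_pos: [0.4548, -0.1709, 0.1293]
eef_rot: [0.576, -0.576, 0.41, -0.409]
wrist_force: [-0.7, -0.0, 0.5]
opening: 0.7
```

```bash
python3 - <<'E'
from h import *
show()
im=vision.camera('wrist');cv2.imwrite('pics/w10.png',im[:,:,::-1])
print(inc([.4551,-.1727,.028],np.radians(-71)))
E
```

```text
t 14.32 pos [ 0.4548 -0.1709  0.1293] x [ 0.328 -0.945 -0.001] y [-0.001  0.001 -1.   ] z [ 0.945  0.328 -0.001] open 0.7 F [-0.7 -0.   0.5] q [-0.6   0.14  1.93  0.    1.07  0.63]
(array([ 0.16227242, 10.16677187, -0.06177474]), array([ 0.00022754,  0.00305545, -0.00052432]))
```

View pics/w10.png

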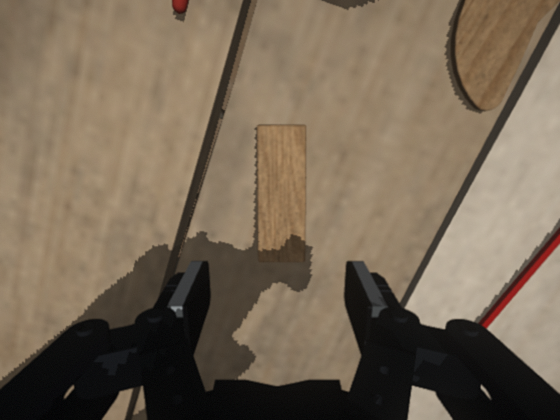

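The wedge is square between the jaws, spanning columns 257 to 306. I go down and close.

{"name": "apply_moves", "arguments": {"increments": [{"x": 0.2, "y": 5, "z": 0, "ax": 0, "ay": 0, "az": 0, "grip": 0.3}, {"x": 0.2, "y": 8, "z": 0, "ax": 0, "ay": 0, "az": 0, "grip": 0.3}, {"x": 0.2, "y": 9.6, "z": 0, "ax": 0, "ay": 0, "az": 0, "grip": 0.3}, {"x": 0.2, "y": 10.1, "z": 0, "ax": 0, "ay": 0, "az": 0, "grip": 0.3}, {"x": 0.2, "y": 10.1, "z": 0, "ax": 0, "ay": 0, "az": 0, "grip": 0.3}, {"x": 0.2, "y": 10.1, "z": 0, "ax": 0, "ay": 0, "az": 0, "grip": 0.3}]}}

```text
time_s: 15.12
eef_pos: [0.4567, -0.1733, 0.0298]
eef_rot: [0.576, -0.576, 0.409, -0.41]
wrist_force: [0.0, 1.0, 0.4]
opening: 0.698
```

{"name": "apply_moves", "arguments": {"increments": [{"x": 0, "y": 0, "z": 0, "ax": 0, "ay": 0, "az": 0, "grip": 1}, {"x": 0, "y": 0, "z": 0, "ax": 0, "ay": 0, "az": 0, "grip": 1}, {"x": 0, "y": 0, "z": 0, "ax": 0, "ay": 0, "az": 0, "grip": 1}, {"x": 0, "y": 0, "z": 0, "ax": 0, "ay": 0, "az": 0, "grip": 1}, {"x": 0, "y": 0, "z": 0, "ax": 0, "ay": 0, "az": 0, "grip": 1}, {"x": 0, "y": 0, "z": 0, "ax": 0, "ay": 0, "az": 0, "grip": 1}]}}

```text
time_s: 15.88
eef_pos: [0.4574, -0.1739, 0.031]
eef_rot: [0.576, -0.576, 0.408, -0.411]
wrist_force: [-0.9, -0.1, 6.5]
opening: 0.376
```

```bash
python3 - <<'E'
from h import *
show()
im=vision.camera('scene');cv2.imwrite('pics/s11.png',cv2.resize(im[200:290,210:350,::-1],None,fx=5,fy=5,interpolation=cv2.INTER_CUBIC))
print(inc([.495,.123,.13],np.radians(-91)))
E
```

```text
t 15.88 pos [ 0.4574 -0.1739  0.031 ] x [ 0.329 -0.944  0.003] y [ 0.003 -0.002 -1.   ] z [0.944 0.329 0.002] open 0.376 F [-0.9 -0.1  6.5] q [-0.61  0.33  1.96  0.    0.85  0.63]
(array([-26.78432764,  -9.94580881,  13.32541784]), array([-0.00269411,  0.35232087,  0.00247632]))
```

View pics/s11.png

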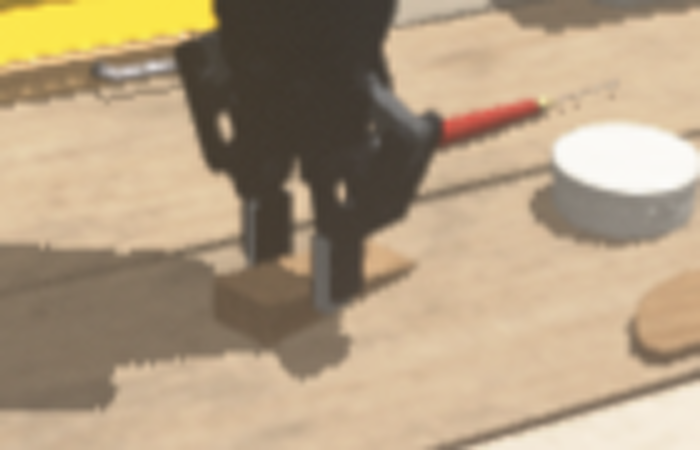

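{"name": "apply_moves", "arguments": {"increments": [{"x": 0, "y": -5, "z": 0, "ax": 0, "ay": 0, "az": 0, "grip": 1}, {"x": -4, "y": -8, "z": 2, "ax": 0, "ay": 0.05, "az": 0, "grip": 1}, {"x": -9, "y": -9.9, "z": 4.5, "ax": 0, "ay": 0.1, "az": 0, "grip": 1}, {"x": -14, "y": -9.9, "z": 7, "ax": 0, "ay": 0.2, "az": 0, "grip": 1}, {"x": -19, "y": -9.9, "z": 9.5, "ax": 0, "ay": 0.3, "az": 0, "grip": 1}, {"x": -23, "y": -9.9, "z": 11.5, "ax": 0, "ay": 0.35, "az": 0, "grip": 1}, {"x": -26.9, "y": -9.9, "z": 13.4, "ax": 0, "ay": 0.352, "az": 0, "grip": 1}, {"x": -26.9, "y": -9.9, "z": 13.4, "ax": 0, "ay": 0.352, "az": 0, "grip": 1}, {"x": -26.9, "y": -9.9, "z": 13.4, "ax": 0, "ay": 0.352, "az": 0, "grip": 1}]}}

```text
time_s: 17.05
eef_pos: [0.4951, 0.1241, 0.1295]
eef_rot: [-0.496, 0.496, -0.503, 0.505]
wrist_force: [0.5, -0.3, -0.2]
opening: 0.374
```

```bash
python3 - <<'E'
from h import *
show()
p=vision.camera_params('wrist');im=vision.camera('wrist');cv2.imwrite('pics/w12.png',im[:,:,::-1]);np.save('w12.npy',np.c_[p['R'],p['t']])
im=vision.camera('scene');cv2.imwrite('pics/s12.png',cv2.resize(im[140:240,160:300,::-1],None,fx=4,fy=4,interpolation=cv2.INTER_CUBIC))
print(inc([.495,.125,.042],np.radians(-91)))
E
```

```text
t 17.05 pos [0.4951 0.1241 0.1295] x [-0.016 -1.     0.002] y [ 0.003 -0.002 -1.   ] z [ 1.    -0.016  0.003] open 0.374 F [ 0.5 -0.3 -0.2] q [ 0.01  0.19  1.87 -0.    1.07  1.6 ]
(array([-0.18134433,  8.75060461, -0.05355845]), array([-0.00286007, -0.00080097,  0.00217729]))
```

View pics/w12.png

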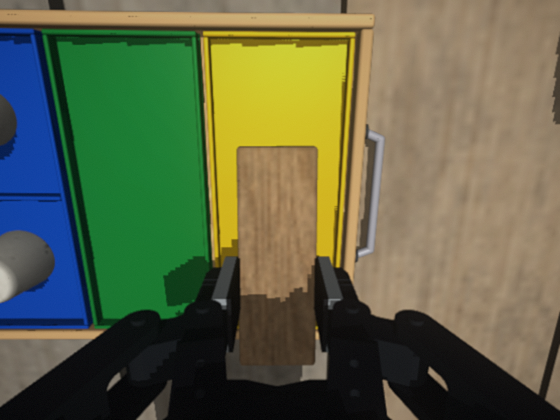

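View pics/s12.png

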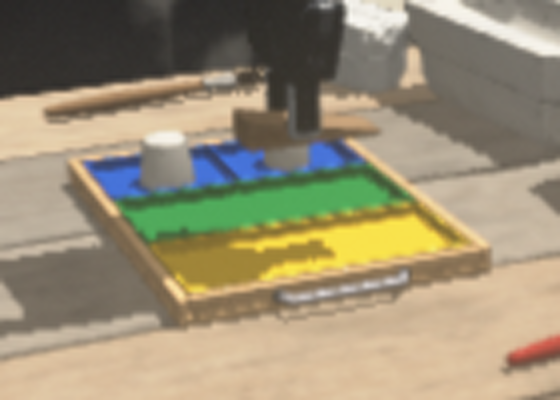

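```bash
python3 - <<'E'
from h import *
p=vision.camera_params('wrist');M=np.load('w12.npy');p['R'],p['t']=M[:,:3],M[:,3]
print(bp(p,[[207,38],[352,38],[213,255],[343,255],[47,38],[198,35],[95,325]],.021).round(4))
E
```

```text
[[0.6052 0.1636 0.021 ]
 [0.6038 0.0783 0.021 ]
 [0.4653 0.1702 0.021 ]
 [0.4637 0.0778 0.021 ]
 [0.6062 0.257  0.021 ]
 [0.6068 0.1688 0.021 ]
 [0.4092 0.2631 0.021 ]]
```

The yellow bin's centre y measures about 0.123. I lower the wedge and release it partway, so the fingers stay inside the bin.

{"name": "apply_moves", "arguments": {"increments": [{"x": 0.1, "y": 5, "z": 0, "ax": 0, "ay": 0, "az": 0, "grip": 1}, {"x": 0.1, "y": 7.5, "z": 0, "ax": 0, "ay": 0, "az": 0, "grip": 1}, {"x": 0.1, "y": 8.5, "z": 0, "ax": 0, "ay": 0, "az": 0, "grip": 1}, {"x": 0.1, "y": 8.8, "z": 0, "ax": 0, "ay": 0, "az": 0, "grip": 1}, {"x": 0.1, "y": 8.8, "z": 0, "ax": 0, "ay": 0, "az": 0, "grip": 1}, {"x": 0.1, "y": 8.8, "z": 0, "ax": 0, "ay": 0, "az": 0, "grip": 1}]}}

```text
time_s: 17.9
eef_pos: [0.4966, 0.122, 0.0426]
eef_rot: [-0.496, 0.495, -0.503, 0.506]
wrist_force: [0.1, 0.1, -0.5]
opening: 0.372
```

{"name": "apply_moves", "arguments": {"increments": [{"x": 0, "y": 0, "z": 0, "ax": 0, "ay": 0, "az": 0, "grip": 0.52}, {"x": 0, "y": 0, "z": 0, "ax": 0, "ay": 0, "az": 0, "grip": 0.52}, {"x": 0, "y": 0, "z": 0, "ax": 0, "ay": 0, "az": 0, "grip": 0.52}, {"x": 0, "y": -3, "z": 0, "ax": 0, "ay": 0, "az": 0, "grip": 0.52}, {"x": 0, "y": -7, "z": 0, "ax": 0, "ay": 0, "az": 0, "grip": 0.5}, {"x": 0, "y": -10, "z": 0, "ax": 0, "ay": 0, "az": 0, "grip": 0.5}, {"x": 0, "y": -10, "z": 0, "ax": 0, "ay": 0, "az": 0, "grip": 0.5}]}}

```text
time_s: 18.77
eef_pos: [0.4979, 0.1223, 0.1452]
eef_rot: [-0.498, 0.493, -0.501, 0.508]
wrist_force: [-0.7, -0.2, -0.1]
opening: 0.498
```

```bash
python3 - <<'E'
from h import *
show()
im=vision.camera('wrist');cv2.imwrite('pics/w13.png',im[:,:,::-1])
M=np.load('w2.npy');p=vision.camera_params('wrist');p['R'],p['t']=M[:,:3],M[:,3]
W=bp(p,[[390,212],[513,200]],.007)
d=W[1]-W[0];a=np.arctan2(d[1],d[0]);print(np.degrees(a))
print(inc([.627,-.066,.12],a-np.pi/2))
E
```

```text
t 18.77 pos [0.4979 0.1223 0.1452] x [-0.019 -1.     0.002] y [ 0.011 -0.002 -1.   ] z [ 1.    -0.018  0.011] open 0.498 F [-0.7 -0.2 -0.1] q [ 0.01  0.17  1.86 -0.    1.1   1.6 ]
6.136196474073611
(array([18.57265532,  2.48051967, 13.36121269]), array([-0.00745121, -0.12570735,  0.00247433]))
```

View pics/w13.png

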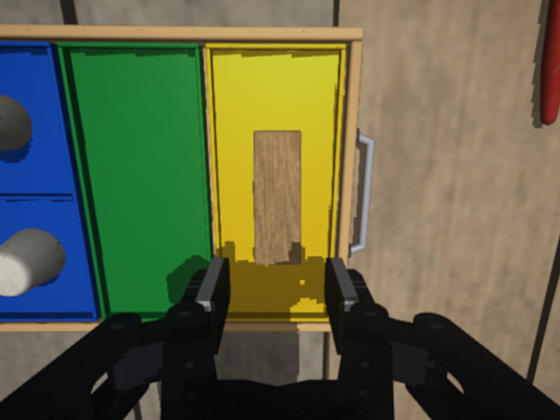

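The wedge lies flat in the yellow bin at (277,197). Next the needle tool, with the jaws half open to stay clear of the tin.

{"name": "apply_moves", "arguments": {"increments": [{"x": 5, "y": 0, "z": 3.5, "ax": 0, "ay": -0.05, "az": 0, "grip": 0.5}, {"x": 9.5, "y": 0, "z": 7, "ax": 0, "ay": -0.126, "az": 0, "grip": 0.5}, {"x": 14, "y": 0, "z": 10, "ax": -0.007, "ay": -0.126, "az": 0, "grip": 0.5}, {"x": 18.6, "y": 1, "z": 13.5, "ax": -0.007, "ay": -0.126, "az": 0, "grip": 0.5}, {"x": 18.6, "y": 2.5, "z": 13.5, "ax": -0.007, "ay": -0.126, "az": 0, "grip": 0.5}, {"x": 18.6, "y": 2.5, "z": 13.5, "ax": -0.007, "ay": -0.126, "az": 0, "grip": 0.5}, {"x": 18.6, "y": 2.5, "z": 13.5, "ax": -0.007, "ay": -0.126, "az": 0, "grip": 0.5}]}}

```text
time_s: 19.7
eef_pos: [0.6274, -0.0649, 0.1191]
eef_rot: [-0.526, 0.527, -0.472, 0.472]
wrist_force: [0.6, 0.8, -0.4]
opening: 0.499
```

```bash
python3 - <<'E'
from h import *
show()
p=vision.camera_params('wrist');im=vision.camera('wrist');cv2.imwrite('pics/w14.png',im[:,:,::-1]);np.save('w14.npy',np.c_[p['R'],p['t']])
E
```

```text
t 19.7 pos [ 0.6274 -0.0649  0.1191] x [ 0.108 -0.994  0.002] y [-0.001 -0.002 -1.   ] z [ 0.994  0.108 -0.001] open 0.499 F [ 0.6  0.8 -0.4] q [-0.29  0.45  1.56 -0.    1.13  1.17]
```

View pics/w14.png

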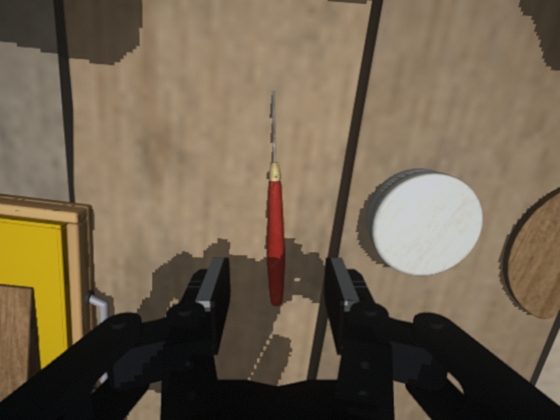

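The needle tool is lined up with the tool axis, its tip at (274,92) and tail at (276,305). The tin at (427,223) is clear of the jaws.

```bash
python3 - <<'E'
from h import *
p=vision.camera_params('wrist');M=np.load('w14.npy');p['R'],p['t']=M[:,:3],M[:,3]
W=bp(p,[[274,92],[276,305],[275,180]],.007);print(W.round(4),np.linalg.norm(W[0]-W[1]));m=(W[0]+W[1])/2
d=W[0]-W[1];a=np.arctan2(d[1],d[0]);print(m,np.degrees(a))
print(inc([m[0],m[1],.027],a-np.pi/2))
E
```

```text
[[ 0.7056 -0.0542  0.007 ]
 [ 0.5533 -0.0719  0.007 ]
 [ 0.6497 -0.0608  0.007 ]] 0.15328475205712017
[ 0.6294321  -0.06305813  0.007     ] 6.644151975313118
(array([-0.190989  ,  9.27732662,  0.1818717 ]), array([ 0.00025736, -0.00707701,  0.00212   ]))
```

{"name": "apply_moves", "arguments": {"increments": [{"x": -0.15, "y": 5, "z": 0.2, "ax": 0, "ay": 0, "az": 0, "grip": 0.5}, {"x": -0.15, "y": 7.5, "z": 0.2, "ax": 0, "ay": 0, "az": 0, "grip": 0.5}, {"x": -0.15, "y": 8.8, "z": 0.2, "ax": 0, "ay": 0, "az": 0, "grip": 0.5}, {"x": -0.15, "y": 9.2, "z": 0.2, "ax": 0, "ay": 0, "az": 0, "grip": 0.5}, {"x": -0.15, "y": 9.2, "z": 0.2, "ax": 0, "ay": 0, "az": 0, "grip": 0.5}, {"x": -0.15, "y": 9.2, "z": 0.2, "ax": 0, "ay": 0, "az": 0, "grip": 0.5}]}}

```text
time_s: 20.5
eef_pos: [0.6306, -0.0637, 0.0291]
eef_rot: [-0.526, 0.527, -0.471, 0.473]
wrist_force: [0.6, -0.3, -0.8]
opening: 0.5
```

{"name": "apply_moves", "arguments": {"increments": [{"x": 0, "y": 0, "z": 0, "ax": 0, "ay": 0, "az": 0, "grip": 1}, {"x": 0, "y": 0, "z": 0, "ax": 0, "ay": 0, "az": 0, "grip": 1}, {"x": 0, "y": 0, "z": 0, "ax": 0, "ay": 0, "az": 0, "grip": 1}, {"x": 0, "y": 0, "z": 0, "ax": 0, "ay": 0, "az": 0, "grip": 1}, {"x": 0, "y": 0, "z": 0, "ax": 0, "ay": 0, "az": 0, "grip": 1}, {"x": 0, "y": 0, "z": 0, "ax": 0, "ay": 0, "az": 0, "grip": 1}]}}

```text
time_s: 21.25
eef_pos: [0.6314, -0.064, 0.0303]
eef_rot: [0.527, -0.526, 0.47, -0.474]
wrist_force: [-1.0, 0.7, 6.2]
opening: 0.135
```

```bash
python3 - <<'E'
from h import *
show()
im=vision.camera('wrist');cv2.imwrite('pics/w15.png',im[:,:,::-1])
print(inc([.508,.2165,.13],np.radians(-91)))
E
```

```text
t 21.25 pos [ 0.6314 -0.064   0.0303] x [ 0.109 -0.994  0.004] y [ 0.004 -0.003 -1.   ] z [0.994 0.109 0.004] open 0.135 F [-1.   0.7  6.2] q [-0.29  0.58  1.57 -0.    0.98  1.18]
(array([-29.18524977, -10.11225427,  -9.18538264]), array([-0.00377581,  0.12637668,  0.0035124 ]))
```

View pics/w15.png

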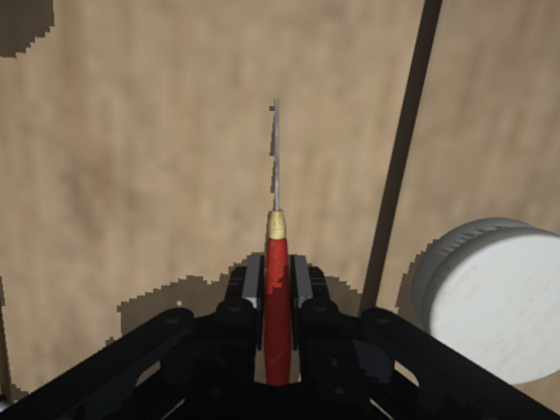

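The needle tool is gripped on its handle near mid-length. I carry it to the green bin.

{"name": "apply_moves", "arguments": {"increments": [{"x": 0, "y": -5, "z": 0, "ax": 0, "ay": 0, "az": 0, "grip": 1}, {"x": -4, "y": -9, "z": -1, "ax": 0, "ay": 0.05, "az": 0, "grip": 1}, {"x": -9, "y": -10.1, "z": -3, "ax": 0, "ay": 0.126, "az": 0, "grip": 1}, {"x": -14, "y": -10.1, "z": -4.5, "ax": 0, "ay": 0.126, "az": 0, "grip": 1}, {"x": -19, "y": -10.1, "z": -6, "ax": 0, "ay": 0.126, "az": 0, "grip": 1}, {"x": -24, "y": -10.1, "z": -7.6, "ax": 0, "ay": 0.126, "az": 0, "grip": 1}, {"x": -29.2, "y": -10.1, "z": -9.2, "ax": 0, "ay": 0.126, "az": 0, "grip": 1}, {"x": -29.2, "y": -10.1, "z": -9.2, "ax": 0, "ay": 0.126, "az": 0, "grip": 1}, {"x": -29.2, "y": -10.1, "z": -9.2, "ax": 0, "ay": 0.126, "az": 0, "grip": 1}]}}

```text
time_s: 22.42
eef_pos: [0.5079, 0.2165, 0.1299]
eef_rot: [-0.496, 0.496, -0.502, 0.506]
wrist_force: [-0.2, 0.2, 0.1]
opening: 0.135
```

```bash
python3 - <<'E'
from h import *
show()
im=vision.camera('wrist');cv2.imwrite('pics/w16.png',im[:,:,::-1])
im=vision.camera('scene');cv2.imwrite('pics/s16.png',cv2.resize(im[140:240,160:300,::-1],None,fx=4,fy=4,interpolation=cv2.INTER_CUBIC))
print(inc([.509,.2165,.0425],np.radians(-91)))
E
```

```text
t 22.43 pos [0.5079 0.2165 0.1299] x [-0.016 -1.     0.004] y [ 0.004 -0.004 -1.   ] z [ 1.    -0.016  0.004] open 0.135 F [-0.2  0.2  0.1] q [ 0.19  0.28  1.77 -0.    1.09  1.78]
(array([-0.12131737,  8.7379784 ,  0.01852553]), array([-0.00418093, -0.00092133,  0.00350368]))
```

View pics/w16.png

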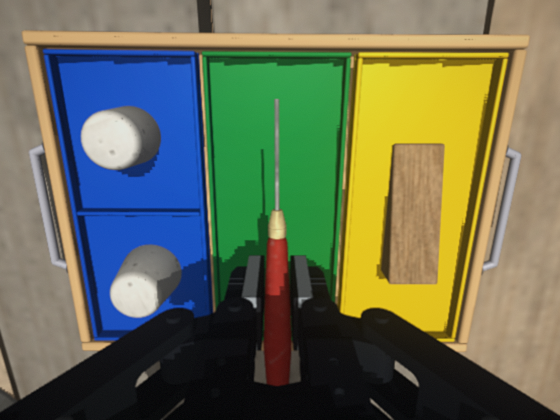

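View pics/s16.png

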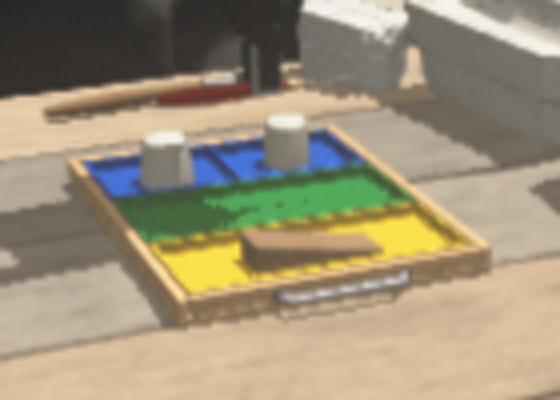

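{"name": "apply_moves", "arguments": {"increments": [{"x": 0, "y": 5, "z": 0, "ax": 0, "ay": 0, "az": 0, "grip": 1}, {"x": 0, "y": 7.5, "z": 0, "ax": 0, "ay": 0, "az": 0, "grip": 1}, {"x": 0, "y": 8.5, "z": 0, "ax": 0, "ay": 0, "az": 0, "grip": 1}, {"x": 0, "y": 8.8, "z": 0, "ax": 0, "ay": 0, "az": 0, "grip": 1}, {"x": 0, "y": 8.8, "z": 0, "ax": 0, "ay": 0, "az": 0, "grip": 1}, {"x": 0, "y": 8.8, "z": 0, "ax": 0, "ay": 0, "az": 0, "grip": 1}]}}

```text
time_s: 23.28
eef_pos: [0.5097, 0.2154, 0.043]
eef_rot: [-0.496, 0.495, -0.502, 0.507]
wrist_force: [-0.6, 0.5, -0.3]
opening: 0.137
```

{"name": "apply_moves", "arguments": {"increments": [{"x": 0, "y": 0, "z": 0, "ax": 0, "ay": 0, "az": 0, "grip": 0.65}, {"x": 0, "y": 0, "z": 0, "ax": 0, "ay": 0, "az": 0, "grip": 0.65}, {"x": 0, "y": 0, "z": 0, "ax": 0, "ay": 0, "az": 0, "grip": 0.65}, {"x": 0, "y": 0, "z": 0, "ax": 0, "ay": 0, "az": 0, "grip": 0.65}, {"x": 0, "y": -3, "z": 0, "ax": 0, "ay": 0, "az": 0, "grip": 0.65}, {"x": 0, "y": -8, "z": 0, "ax": 0, "ay": 0, "az": 0, "grip": 0.65}, {"x": 0, "y": -14, "z": 0, "ax": 0, "ay": 0, "az": 0, "grip": 0.65}, {"x": 0, "y": -14, "z": -6, "ax": 0, "ay": 0, "az": 0, "grip": 0.65}, {"x": 0, "y": -14, "z": -12, "ax": 0, "ay": 0, "az": 0, "grip": 0.65}, {"x": 0, "y": -14, "z": -12, "ax": 0, "ay": 0, "az": 0, "grip": 0.65}, {"x": 0, "y": -14, "z": -12, "ax": 0, "ay": 0, "az": 0, "grip": 0.65}]}}

```text
time_s: 24.65
eef_pos: [0.3895, 0.2183, 0.1829]
eef_rot: [-0.497, 0.494, -0.502, 0.507]
wrist_force: [0.3, 0.2, 0.3]
opening: 0.351
```

```bash
python3 - <<'E'
from h import *
show()
p=vision.camera_params('wrist');im=vision.camera('wrist');cv2.imwrite('pics/w17.png',im[:,:,::-1]);np.save('w17.npy',np.c_[p['R'],p['t']])
im=vision.camera('scene');cv2.imwrite('pics/s17.png',cv2.resize(im[140:310,160:440,::-1],None,fx=2.8,fy=2.8,interpolation=cv2.INTER_CUBIC))
im=vision.camera('top');cv2.imwrite('pics/t17.png',im[:,:,::-1])
E
```

```text
t 24.65 pos [0.3895 0.2183 0.1829] x [-0.018 -1.     0.003] y [ 0.008 -0.003 -1.   ] z [ 1.    -0.018  0.008] open 0.351 F [0.3 0.2 0.3] q [ 0.25 -0.03  1.99 -0.01  1.17  1.84]
```

View pics/w17.png

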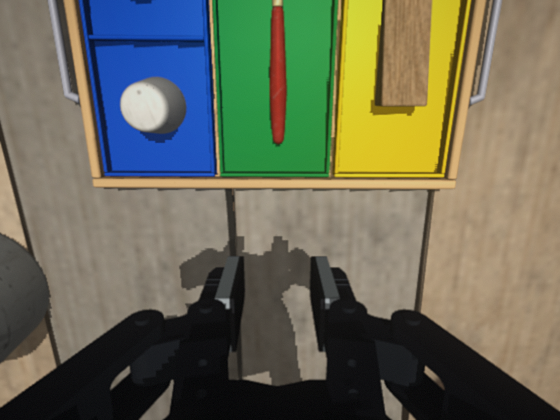

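View pics/s17.png

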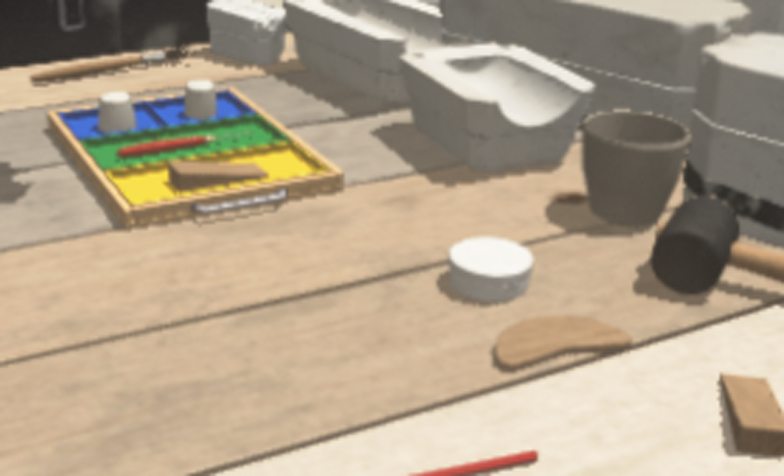

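View pics/t17.png

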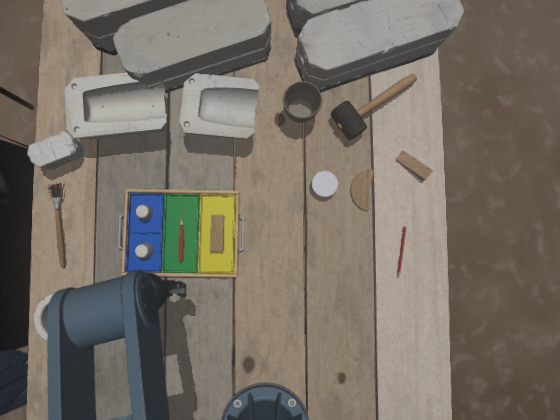

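```bash
python3 - <<'E'
from h import *
p=vision.camera_params('wrist');M=np.load('w17.npy');p['R'],p['t']=M[:,:3],M[:,3]
W=bp(p,[[278,143],[278,6]],.018);print(W.round(4));d=W[1]-W[0];d/=np.linalg.norm(d);print('mid',(W[0]+d*.0775).round(4),np.degrees(np.arctan2(d[1],d[0])))
a=cv2.imread('pics/top0.png').astype(int);b=cv2.imread('pics/t17.png').astype(int)
for n,(x0,y0,x1,y1) in dict(tin=(305,165,343,205),rib=(346,165,378,215),pencil=(392,222,412,280)).items(): print(n,abs(a-b)[y0:y1,x0:x1].mean().round(2),abs(a-b)[y0:y1,x0:x1].max())
im=cv2.imread('pics/t17.png');cv2.imwrite('pics/t17c.png',cv2.resize(im[185:280,115:245],None,fx=6,fy=6,interpolation=cv2.INTER_CUBIC))
E
```

```text
[[0.4316 0.2166 0.018 ]
 [0.5289 0.2149 0.018 ]]
mid [0.5091 0.2153 0.018 ] -0.9810716043743013
tin 5.09 9
rib 4.37 9
pencil 5.31 10
```

View pics/t17c.png

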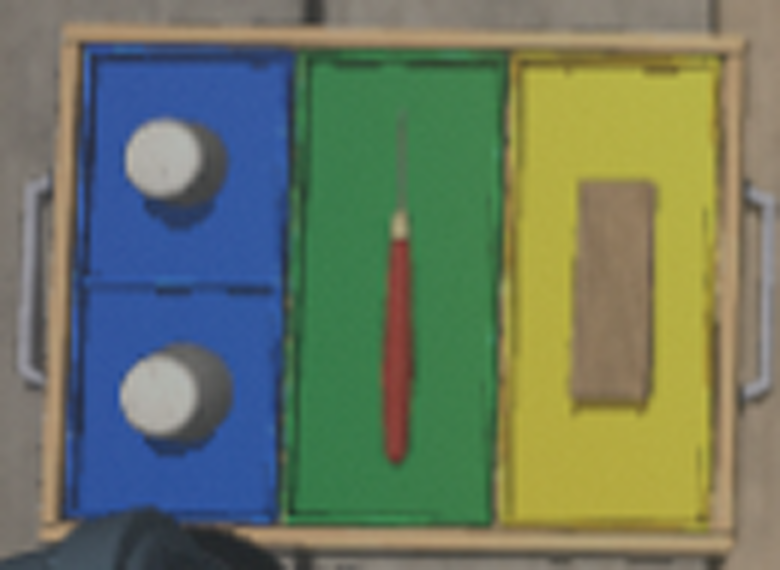

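The needle lies lengthwise at (398,285) in the green bin. The wedge is at (613,290) in the yellow bin, and the plugs at (162,160) and (160,395) are either side of the rib. The look-alikes' pixels have not changed, so I hand in.

```bash
python3 -c "
from h import *
show();print(ticket.hand_in())"
```

```text
t 24.8 pos [0.3903 0.2181 0.1827] x [-0.019 -1.     0.003] y [ 0.007 -0.003 -1.   ] z [ 1.    -0.019  0.007] open 0.35 F [-0.6  0.7 -0.2] q [ 0.25 -0.03  1.99 -0.01  1.17  1.84]
the job is handed in; nothing more can be done
None
```

The casting kit is made up in the tray and the job was handed in at about 25 s of the 106 s allowed; the hand-in gave no verdict.

- **Plugs:** both stand in the blue bin, one in each pocket. Plug b is in the pocket farther from the robot and plug a in the nearer one.
- **Wedge:** I took the one nearer the robot's base. It lies flat and lengthwise in the middle of the yellow bin.
- **Needle tool:** it lies lengthwise near the centre of the green bin, about 1 mm from it and parallel to it.

**Last checks:**
- The final pictures show all four things in their bins and the gripper clear above the bench.
- The tin, rib and pencil show no visible change from the first top picture.
- I judged level and upright by eye from the scene and top pictures, with no angle measured.
- The wrist force at the readings stayed below 9 N. The highest readings came while closing on the objects.
- One move call was refused as invalid input before anything moved. The same kind of move with every field filled in was accepted.

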